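Shift the gearbox lever across its H gate into the far right gear

ROBOT

A 7-joint arm with a two-finger parallel gripper is mounted at the origin on a cart in front of the work surface, level with it; the furniture and walls round the work are solid. World frame = base frame: x ahead of the robot, y to its left, z up, the work surface at z = 0. Lengths are in m, angles in rad, forces in N, time in s.
With the tool pointing down it reaches from about 0.4 to 0.85 m from the base axis. Payload 10.4 kg.
Tool frame: the origin (TCP) lies between the finger pads; the fingertips stand 8 mm ahead of it and the grasp point (between the pads) lies 11 mm behind it; z points along the fingers, x is the direction in which the jaws open and shut, and the axes are right-handed (so a half turn about z gives the same grasp; the last joint's range is limited). The gripper opens to 87 mm and grips with 3 to 60 N. Pads are 19 mm wide; open, the fingers measure 117 mm over their backs; the gripper's body (75 mm by 190 mm) begins 51 mm behind the grasp point.
Start: joints at [1.259, 0.332, -0.065, 1.46, 0.022, 1.35, -0.088], TCP at [0.178, -0.599, 0.231] pointing down, gripper open.
Joint ranges: [-2.6, 2.6], [-0.5, 2.12], [-1.47, 1.34], [0.16, 2.42], [-1.27, 4.41], [0.06, 2.06], [-2.6, 2.6]. Speed limits (rad/s): [2.22, 2.22, 2.79, 2.79, 3.14, 3.14, 3.14].

INTERFACE

Orientations are given as a unit quaternion [x, y, z, w].
In Python, from bench import r, viewer gives the robot as it stands.
- The arm moves only by the tool apply_moves, never from a script. Its argument "increments" is a list of rows, each an object with "grip": the closure in counts, from 0 (fully open) to 255 (shut); "xyz": the shift along the tool's x, y, z in mm, a list of three; "rotation": the turn, a rotation vector about the tool's x, y, z in degrees, a list of three. A call has 1 to 5 rows; each row is the pose to reach, as a shift and turn from the pose measured when the call began, along the tool's axes at that moment; what a row does not reach only later rows make up. A row lasts 1/8 s, in which the tool goes at most 62.5 mm and 10.7 degrees, less where a joint would pass 70% of its speed; a pose out of reach is approached as far as the arm can. A call with a gripper value outside its range is refused whole. The fingers move at their own pace and stop on an object; "squeeze" is the grip in N (left out, the last holds). Time passes only in rows, so rows that repeat a pose let the fingers close. It gives the time, the measured TCP pose, the force and the opening at its end, in the units of the state.
- r.read_state(): the state, without advancing time (a new reading comes with each control period).
- viewer.camera(name): name is "side" or "top" or "wrist"; returns a dict with "img" (400x640x3 uint8, blue, green, red), "range_z" (400x640 float32, m along the optical axis (not along the pixel's ray), 0 where there is no reading), "vertical_fov" (degrees; the focal length in pixels is half the picture's height over the tangent of half this angle, whatever the lens; pixels are square), "cx", "cy" (the principal point, pixels), "D" ([k1, k2, p1, p2, k3] as OpenCV has them; the pictures are not rectified), "rvec" (rotation vector, rad) and "tvec" (3), from world to camera coordinates, as OpenCV has them. Camera axes: x right, y down, z forward; pixel columns grow to the right and rows downward; lengths in m; the calibration is good to about 2 mm. A picture is of the moment at which its call begins.
- r.close_job(): hands the job in, once; it reports no verdict.
The state is a dict: "time": time; "joint_positions": joint angles; "joint_vel": joint speeds; "joint_torque": joint torques, N m; "ee_pos": TCP position; "eef_rot": TCP orientation; "ft_force": force on the tool from outside, world axes, zero at the start; "torque": the same for the moment, N m; "width": finger opening in m.
Only numpy, scipy, OpenCV 4.12 (cv2) and the standard library are available. Lean on these libraries where they do the work, as an engineer would, in place of code of your own. Each camera call takes 0.05 s, during which the arm holds its last target.

TASK

Two lever units stand on the workbench. On the one with the H-shaped gate (ball knob), shift the lever out of the near left leg, across the neutral slot and forward, fully home at the far end of the right-hand leg, then let go of it. Leave the other unit's lever, in the single straight slot, where it is.

Things in the scene. Friction and masses are not known exactly. Their poses are not given: they have to be found in the camera images.
- gearbox: Selector unit with H gate, fixed; grey housing 150x124x88 mm on a 190x160x10 mm foot, shaft stub on far face. Origin: centre of underside, on the bench; x forward along the legs, y left, z up; yaw within 0.35 rad. In its steel top: legs along x at y = +14 (left) and -14 mm, 14 mm wide, 49 long, joined at x = 0 by a neutral slot along y, 14 mm wide. The 10 mm lever rod is blocked elsewhere.
- shift_knob (a point): Centre of the black ball knob, 32 mm diameter, on the H-gate lever. It moves on a sphere of radius 155 mm about a point on the unit's z axis 22 mm above its origin. In the unit's frame: y = +32 mm in the left leg, -32 in the right; neutral slot x = 0; play 5 mm. Starts in the left leg at x = -25 to -40. No spring or detent: about 2 N of friction holds it where left.
- right_forward (a point): Fixed point in the air on the H-gate unit: where the ball knob's centre comes when the lever is fully home at the far end of the right-hand leg. In the unit's frame x = +40, y = -32, z = 168 mm; the end stop of the lever lies just there.
- throttle_knob (a point): Centre of the black upright cylindrical grip, 22 mm diameter, 44 mm long, on the other unit's lever, about 175 mm above the bench. That unit has the same housing but no shaft stub and one single straight slot along its x; its lever also moves at about 2 N. Not to be moved. Either unit may be the left or the right one; their centres are at least 240 mm apart.

How it is judged:
On the way:
1. the lever has come across to the right-hand end of the neutral slot (y of shift_knob in the frame of gearbox below -0.016 m and x of shift_knob in the frame of gearbox between -0.022 and 0.022 m), for 0.02 s.
At the end, for the whole second after the job is handed in: The ball knob is at the far end of the right-hand leg of the H gate: in the gearbox frame its centre is beyond x = +28 mm (the stop is at +40) and to the right of y = -20 mm (the leg's middle is at -32) (x of shift_knob in the frame of gearbox above 0.028 m and y of shift_knob in the frame of gearbox below -0.02 m); the robot touches nothing.
It fails at once if the other unit's lever is moved by more than 15 mm (distance of throttle_knob from where it was at the start of the episode above 0.015 m).
It also fails if it takes over 32 s, if anything falls off the work surface, if the arm or the gripper's body presses on something with over 40 N, if the wrist force passes 120 N, or if a joint passes its speed limit or range.

## Working session

There is one attempt and no reset: what is moved stays moved. The work goes in short steps, Python scripts to look and compute and a tool call to move; the robot and the scene stay as the last step left them, time stands still between calls to the robot, and variables do not carry over. Pictures are saved under pics/ and viewed, and the job is handed in when it is done.

Besides the shell and the picture viewer there is one more tool, called as name([rows], argument=value, ...), one row to a line, values as JSON. apply_moves: Moves the arm, as the interface text tells. Its arguments: {"type":"object","properties":{"increments":{"type":"array","items":{"type":"object","properties":{"grip":{"type":"number"},"xyz":{"type":"array","items":{"type":"number"}},"rotation":{"type":"array","items":{"type":"number"}}}}},"squeeze":{"type":"number"}},"required":["increments"]}

```bash
mkdir -p pics; ls; cat > h.py <<'E'
import numpy as np, cv2
from bench import r, viewer
def cam(n,save=None):
    c=viewer.camera(n)
    f=200/np.tan(np.radians(c["vertical_fov"])/2)
    c["K"]=np.array([[f,0,c["cx"]],[0,f,c["cy"]],[0,0,1]]);c["R"]=cv2.Rodrigues(np.array(c["rvec"],float))[0]
    c["t"]=np.array(c["tvec"],float).ravel();c["Dd"]=np.array(c["D"],float)
    if save: cv2.imwrite(save,c["img"])
    np.savez('%s.npz'%n,**{k:np.array(v) for k,v in c.items()})
    return c
def rays(c,px):
    u=cv2.undistortPoints(np.array(px,float).reshape(-1,1,2),c["K"],c["Dd"]).reshape(-1,2)
    d=np.c_[u,np.ones(len(u))]@c["R"]; o=-c["R"].T@c["t"]; return o,d
def onplane(c,px,z):
    o,d=rays(c,px); return o+d*((z-o[2])/d[:,2])[:,None]
def depthpts(c,px):
    o,d=rays(c,px); px=np.array(px,int).reshape(-1,2); return o+d*c["range_z"][px[:,1],px[:,0]][:,None]
E
python3 - <<'E'
from h import *
for n in("side","top","wrist"):
    c=cam(n,f"pics/{n}0.png"); print(n,-c["R"].T@c["t"],c["R"][2],c["D"],c["K"][0,0])
print(r.read_state())
E
```

```text
pics
side [ 0.62594845 -0.83346275  0.48140871] [-0.07503986  0.90665689 -0.4151413 ] [-0.02613772  0.          0.          0.          0.        ] 410.0605178088291
top [ 0.357262   -0.00763199  1.15550619] [ 0.17860706 -0.00237958 -0.98391761] [-0.06067341  0.          0.          0.          0.        ] 494.81936255962864
wrist [ 0.25724875 -0.57598443  0.38453206] [-0.28646454 -0.08295687 -0.95449265] [-0.03710584  0.          0.          0.          0.        ] 322.7378252867207
{'time': 0.15, 'joint_positions': array([ 1.25939043,  0.33274378, -0.06469918,  1.46072095,  0.02160407,
        1.34987682, -0.08850846]), 'joint_vel': array([ 0.0024608 , -0.00213237,  0.00080307, -0.00237912, -0.00020881,
        0.00125936,  0.00037272]), 'joint_torque': array([ 7.27490478e-04, -6.23629546e+01,  2.45600904e-02, -3.90142000e+01,
       -6.13005948e-02,  3.71788116e-02,  1.61018911e-04]), 'ee_pos': array([ 0.17792864, -0.59886059,  0.22993913]), 'eef_rot': array([ 8.01503302e-01, -5.97990116e-01, -4.35858129e-04, -2.95778110e-04]), 'ft_force': array([-0.15740182, -0.25466914,  0.56877006]), 'torque': array([0.0375863 , 0.01776869, 0.0031732 ]), 'width': 0.08730448369428347}
```

View pics/top0.png

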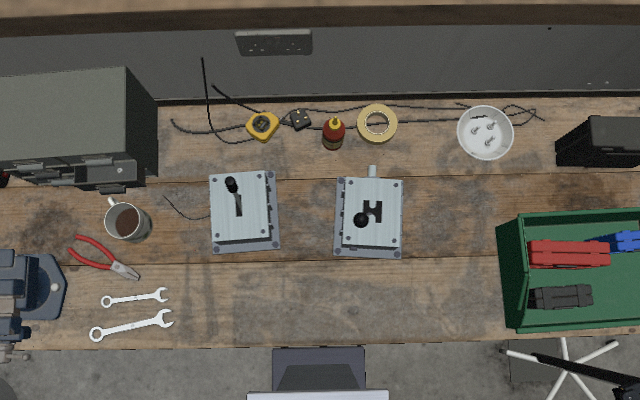

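View pics/side0.png

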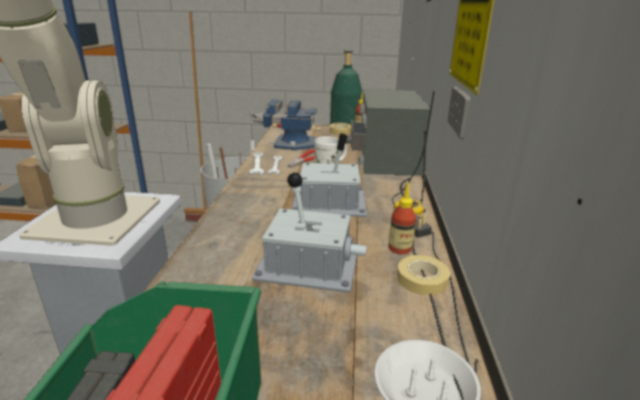

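```bash
python3 - <<'E'
from h import *
c=dict(np.load('top.npz'))
im=c["img"]; cv2.imwrite('pics/topcrop.png',cv2.resize(im[155:275,320:420],None,fx=5,fy=5,interpolation=cv2.INTER_CUBIC))
P=np.array([(u,v) for v in range(160,270) for u in range(320,420)])
W=depthpts(c,P)
hsv=cv2.cvtColor(im,cv2.COLOR_BGR2HSV)
g=im[P[:,1],P[:,0]].astype(int)
# plate via depth
print(np.histogram(W[:,2],bins=np.arange(-0.01,0.21,0.01)))
for lo,hi in((0.08,0.115),):
    m=((W[:,2]>lo)&(W[:,2]<hi)); print(np.median(W[m],0))
    M=np.zeros(im.shape[:2],np.uint8); M[P[m][:,1],P[m][:,0]]=255
    M=cv2.morphologyEx(M,cv2.MORPH_OPEN,np.ones((3,3)))
    ct=max(cv2.findContours(M,0,2)[0],key=cv2.contourArea)
    w=onplane(c,ct.reshape(-1,2).astype(float),np.median(W[m][:,2]))
    rc=cv2.minAreaRect((w[:,:2]*1000).astype(np.float32)); print("plate mm",rc)
# foot
k=(W[:,2]>0.14)&(g.max(1)<90); print("knob depth pts",k.sum(),W[k].min(0),W[k].max(0),P[k].mean(0))
k=(g.max(1)<60)
M=np.zeros(im.shape[:2],np.uint8); M[P[k][:,1],P[k][:,0]]=255; cv2.imwrite('pics/dark.png',cv2.resize(M[155:275,320:420],None,fx=5,fy=5))
E
```

```text
(array([3189, 2922,  798,   38,   50,   88,  126,   70,   73, 2990,  395,
          0,    0,    0,    0,    0,    0,    5,   81,  110,    0]), array([-0.01,  0.  ,  0.01,  0.02,  0.03,  0.04,  0.05,  0.06,  0.07,
        0.08,  0.09,  0.1 ,  0.11,  0.12,  0.13,  0.14,  0.15,  0.16,
        0.17,  0.18,  0.19,  0.2 ]))
[ 0.54443165 -0.1324519   0.08752055]
plate mm ((542.0828247070312, -129.8803253173828), (124.63322448730469, 150.84783935546875), 85.27227020263672)
knob depth pts 190 [ 0.357262   -0.11220301  0.1675934 ] [ 0.52434458 -0.00763199  1.15550619] [360.43684211 220.41052632]
```

View pics/topcrop.png

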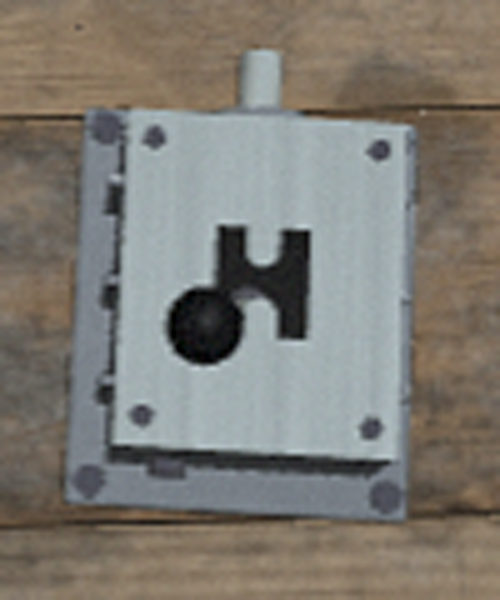

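```bash
cat >> h.py <<'E'
yaw=np.radians(-4.73); C=np.array([.5421,-.1299])
GX=np.array([np.cos(yaw),np.sin(yaw)]);GY=np.array([-np.sin(yaw),np.cos(yaw)])
def gf(p): d=np.atleast_2d(p)[:,:2]-C; return np.c_[d@GX,d@GY]*1000
def g2w(x,y,z): return np.r_[C+GX*x/1e3+GY*y/1e3,z/1e3]
from scipy.spatial.transform import Rotation as Ro
def rel(target,jaw=None):
    s=r.read_state();R=Ro.from_quat(s["eef_rot"]);
    o=R.inv().apply(np.array(target)-s["ee_pos"])*1000
    T=Ro.from_matrix(np.c_[np.r_[-GY,0],np.r_[-GX,0],[0,0,-1.]])
    return o.round(1), np.degrees((R.inv()*T).as_rotvec()).round(1)
def knob(c,z=.17,roi=(160,270,320,420)):
    im=c["img"];W=c["range_z"]
    v0,v1,u0,u1=roi
    P=np.array([(u,v) for v in range(v0,v1) for u in range(u0,u1)]);w=depthpts(c,P)
    k=(w[:,2]>.15)&(w[:,2]<.2)&(im[P[:,1],P[:,0]].max(1)<90)
    M=np.zeros(im.shape[:2],np.uint8);M[P[k][:,1],P[k][:,0]]=255
    ct=max(cv2.findContours(M,0,2)[0],key=cv2.contourArea);(uv,rad)=cv2.minEnclosingCircle(ct)
    return uv,rad,onplane(c,[uv],z)[0]
E
python3 - <<'E'
from h import *
c=dict(np.load('top.npz'))
uv,rad,k=knob(c);print(uv,rad,k,gf(k))
# check gates: centroid of dark H
im=c["img"]; M=((im.max(2)<60)*255).astype(np.uint8); M[:195]=0;M[225:]=0;M[:,:363]=0;M[:,390:]=0
ys,xs=np.nonzero(M); w=onplane(c,np.c_[xs,ys],.088); g=gf(w); print("H",g.min(0),g.max(0))
# side ray onto knob
s=dict(np.load('side.npz'));print("side",onplane(s,[(295,180)],.17))
# green box heights
P=np.array([(u,v) for v in range(200,340,3) for u in range(490,640,3)]);W=depthpts(c,P);print("box",W[W[:,0]>.36].max(0),W.min(0))
print(rel(g2w(-33,32,159)))
for t in [k+[0,0,.10]]: print(rel(t))
E
```

```text
(360.5404052734375, 219.78282165527344) 7.651328086853027 [ 0.51065524 -0.09742454  0.17      ] [[-34.01561069  29.77191807]]
H [-29.68211161 -20.57021692] [23.77073703 18.70394988]
side [[ 0.51139548 -0.09811825  0.17      ]]
box [ 0.57661259 -0.4069914   0.16440438] [ 0.14935178 -1.3301444  -0.91025484]
(array([-387.5, -463.5,   71.3]), array([ 0. ,  0.1, 21.3]))
(array([-385.9, -461.8,  -39.7]), array([ 0. ,  0.1, 21.3]))
```

apply_moves([
  {"grip":0,"xyz":[-20,-24,-50],"rotation":[0,0,4]},
  {"grip":0,"xyz":[-55,-65,-70],"rotation":[0,0,8]},
  {"grip":0,"xyz":[-93,-111,-70],"rotation":[0,0,12]},
  {"grip":0,"xyz":[-130,-157,-70],"rotation":[0,0,16]},
  {"grip":0,"xyz":[-168,-203,-70],"rotation":[0,0,21.3]},
], squeeze=12)

```text
time: 0.78
ee_pos: [0.3255, -0.3783, 0.3]
eef_rot: [-0.676, 0.737, 0.0, 0.0]
ft_force: [2.1, -0.5, -0.5]
width: 0.0872
```

```bash
python3 -c "
from h import *
print(rel([.5107,-.0974,.26]),r.read_state()['ee_pos'])"
```

```text
(array([-295.7, -160.5,   40.2]), array([ 0. ,  0. , -0.2])) [ 0.32545405 -0.3782818   0.30004074]
```

apply_moves([
  {"grip":0,"xyz":[-52,-28,5],"rotation":[0,0,0]},
  {"grip":0,"xyz":[-104,-57,10],"rotation":[0,0,0]},
  {"grip":0,"xyz":[-156,-85,20],"rotation":[0,0,0]},
  {"grip":0,"xyz":[-208,-113,30],"rotation":[0,0,0]},
  {"grip":0,"xyz":[-258,-140,40],"rotation":[0,0,0]},
])

```text
time: 1.4
ee_pos: [0.4877, -0.1314, 0.2599]
eef_rot: [-0.676, 0.737, 0.0, 0.0]
ft_force: [0.6, -1.5, -0.2]
width: 0.0868
```

```bash
python3 -c "
from h import *
print(rel([.5107,-.0974,.159]),r.read_state()['ee_pos'])"
```

```text
(array([-35.8, -20. , 100.9]), array([ 0. ,  0. , -0.2])) [ 0.48768713 -0.13137792  0.25992317]
```

apply_moves([
  {"grip":0,"xyz":[-36,-20,0],"rotation":[0,0,0]},
  {"grip":0,"xyz":[-36,-20,15],"rotation":[0,0,0]},
  {"grip":0,"xyz":[-36,-20,30],"rotation":[0,0,0]},
  {"grip":0,"xyz":[-36,-20,30],"rotation":[0,0,0]},
])

```text
time: 1.9
ee_pos: [0.5094, -0.0985, 0.2284]
eef_rot: [-0.675, 0.737, 0.001, -0.001]
ft_force: [0.4, 0.6, 1.0]
width: 0.087
```

```bash
python3 - <<'E'
from h import *
cam("wrist","pics/w1.png");cam("side","pics/s1.png")
print(rel([.5107,-.0974,.159]),r.read_state()['ee_pos'])
a=cv2.imread("pics/w1.png");b=cv2.imread("pics/s1.png")
cv2.imwrite("pics/both1.png",np.vstack([cv2.resize(a,None,fx=.75,fy=.75),cv2.resize(b,None,fx=.75,fy=.75)]))
E
```

```text
(array([-0.9, -0.3, 71. ]), array([ 0. ,  0. , -0.3])) [ 0.51031484 -0.09826634  0.2300054 ]
```

View pics/both1.png

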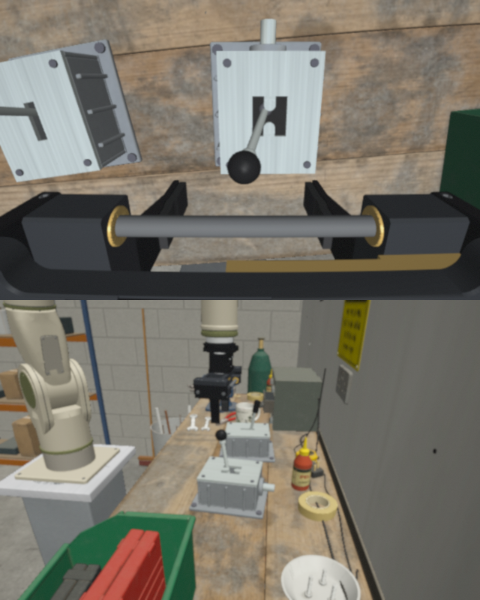

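The wrist picture shows the ball at about (244,166), centred between the fingertips, which stand at about x=183 and x=307. The side view shows the gripper directly above the ball at about (221,435). I'll descend now.

apply_moves([
  {"grip":0,"xyz":[-1,0,20],"rotation":[0,0,0]},
  {"grip":0,"xyz":[-1,0,45],"rotation":[0,0,0]},
  {"grip":0,"xyz":[-1,0,71],"rotation":[0,0,0]},
  {"grip":0,"xyz":[-1,0,71],"rotation":[0,0,0]},
])

```text
time: 2.5
ee_pos: [0.5094, -0.0977, 0.1581]
eef_rot: [-0.675, 0.738, 0.001, -0.001]
ft_force: [0.0, 0.3, -0.1]
width: 0.0871
```

apply_moves([
  {"grip":220,"xyz":[0,0,0]},
  {"grip":220,"xyz":[0,0,0]},
  {"grip":220,"xyz":[0,0,0]},
  {"grip":220,"xyz":[0,0,0]},
  {"grip":220,"xyz":[0,0,0]},
], squeeze=15)

```text
$.increments[0]: bad value
```

```bash
python3 - <<'E'
from h import *
s=r.read_state();p=s['ee_pos'];print(p,gf(p),s['width'],s['ft_force'])
for q in [(-17,32),(0,32),(0,16),(0,0),(0,-16),(0,-32),(20,-32),(44,-32)]:
    z=22+np.sqrt(155**2-q[0]**2-q[1]**2)-11; print(q,z.round(1),rel(g2w(*q,z)))
E
```

```text
[ 0.50935171 -0.09772219  0.158103  ] [[-35.29015514  29.36778381]] 0.08709290074588395 [ 0.02955101  0.32609127 -0.11462998]
(-17, 32) 161.7 (array([ -2.7, -18.3,  -3.7]), array([ 0.2,  0. , -0.3]))
(0, 32) 162.7 (array([ -2.8, -35.3,  -4.7]), array([ 0.2,  0. , -0.3]))
(0, 16) 165.2 (array([ 13.2, -35.3,  -7.2]), array([ 0.2,  0. , -0.3]))
(0, 0) 166.0 (array([ 29.2, -35.4,  -8. ]), array([ 0.2,  0. , -0.3]))
(0, -16) 165.2 (array([ 45.2, -35.5,  -7.2]), array([ 0.2,  0. , -0.3]))
(0, -32) 162.7 (array([ 61.2, -35.6,  -4.7]), array([ 0.2,  0. , -0.3]))
(20, -32) 161.3 (array([ 61. , -55.6,  -3.4]), array([ 0.2,  0. , -0.3]))
(44, -32) 156.1 (array([ 60.9, -79.7,   1.7]), array([ 0.2,  0. , -0.3]))
```

Rotation is required in every row, so I'll resend with it.

apply_moves([
  {"grip":220,"xyz":[0,0,0],"rotation":[0,0,0]},
  {"grip":220,"xyz":[0,0,0],"rotation":[0,0,0]},
  {"grip":220,"xyz":[0,0,0],"rotation":[0,0,0]},
  {"grip":220,"xyz":[0,0,0],"rotation":[0,0,0]},
  {"grip":220,"xyz":[0,0,0],"rotation":[0,0,0]},
], squeeze=15)

```text
time: 3.12
ee_pos: [0.5094, -0.0977, 0.1582]
eef_rot: [-0.675, 0.738, 0.001, -0.001]
ft_force: [-0.3, -1.4, 0.2]
width: 0.0448
```

```bash
cat > st.py <<'E'
from h import *
s=r.read_state();p=s['ee_pos'];print(p,gf(p),s['width'],s['ft_force'])
for q in [(-17,32),(0,32),(0,16),(0,0),(0,-16),(0,-32),(20,-32),(44,-32)]:
    z=22+np.sqrt(155**2-q[0]**2-q[1]**2)-11; print(q,z.round(1),rel(g2w(*q,z))[0])
E
python3 st.py
```

```text
[ 0.50940927 -0.09773911  0.15822255] [[-35.23139515  29.35567172]] 0.044817013684738734 [-0.2880798  -1.36573987  0.1673436 ]
(-17, 32) 161.7 [ -2.8 -18.2  -3.5]
(0, 32) 162.7 [ -2.9 -35.2  -4.5]
(0, 16) 165.2 [ 13.1 -35.3  -7.1]
(0, 0) 166.0 [ 29.1 -35.4  -7.9]
(0, -16) 165.2 [ 45.1 -35.5  -7.1]
(0, -32) 162.7 [ 61.1 -35.6  -4.6]
(20, -32) 161.3 [ 61.  -55.6  -3.3]
(44, -32) 156.1 [ 60.9 -79.6   1.8]
```

Fingers are still closing.

apply_moves([
  {"grip":220,"xyz":[0,0,0],"rotation":[0,0,0]},
  {"grip":220,"xyz":[0,0,0],"rotation":[0,0,0]},
  {"grip":220,"xyz":[0,0,0],"rotation":[0,0,0]},
])

```text
time: 3.5
ee_pos: [0.5095, -0.0974, 0.1583]
eef_rot: [-0.675, 0.738, 0.001, -0.001]
ft_force: [0.1, 1.7, 1.2]
width: 0.0308
```

```bash
python3 st.py
```

```text
[ 0.50946366 -0.09737336  0.15828466] [[-35.20734497  29.72466121]] 0.03084274217764049 [0.08780548 1.66835043 1.17817524]
(-17, 32) 161.7 [ -2.4 -18.2  -3.5]
(0, 32) 162.7 [ -2.5 -35.2  -4.5]
(0, 16) 165.2 [ 13.5 -35.3  -7. ]
(0, 0) 166.0 [ 29.5 -35.3  -7.8]
(0, -16) 165.2 [ 45.5 -35.4  -7. ]
(0, -32) 162.7 [ 61.5 -35.5  -4.5]
(20, -32) 161.3 [ 61.4 -55.5  -3.3]
(44, -32) 156.1 [ 61.3 -79.5   1.9]
```

Gripped at 31 mm on a 32 mm ball. Next I'll move the lever to neutral.

apply_moves([
  {"grip":220,"xyz":[-1,-9,-2],"rotation":[0,0,0]},
  {"grip":220,"xyz":[-1,-18,-3.5],"rotation":[0,0,0]},
  {"grip":220,"xyz":[-1,-27,-4],"rotation":[0,0,0]},
  {"grip":220,"xyz":[-1,-35,-4.5],"rotation":[0,0,0]},
  {"grip":220,"xyz":[-1,-35,-4.5],"rotation":[0,0,0]},
])

```text
time: 4.12
ee_pos: [0.5448, -0.0995, 0.1623]
eef_rot: [-0.675, 0.737, 0.002, -0.001]
ft_force: [-0.3, -0.4, -4.0]
width: 0.0306
```

```bash
python3 st.py; python3 -c "
from h import *
c=cam('side','pics/s2.png');cam('wrist','pics/w2.png')
cv2.imwrite('pics/s2c.png',cv2.resize(c['img'][120:320,200:400],None,fx=3,fy=3))"
```

```text
[ 0.54484641 -0.09948704  0.1622964 ] [[ 0.22919717 30.53585142]] 0.030619370269572944 [-0.28980698 -0.3689324  -3.98691381]
(-17, 32) 161.7 [-1.4 17.2  0.6]
(0, 32) 162.7 [-1.5  0.2 -0.4]
(0, 16) 165.2 [14.5  0.2 -2.9]
(0, 0) 166.0 [30.5  0.1 -3.7]
(0, -16) 165.2 [46.5 -0.  -2.9]
(0, -32) 162.7 [62.5 -0.1 -0.4]
(20, -32) 161.3 [ 62.4 -20.1   0.8]
(44, -32) 156.1 [ 62.3 -44.1   5.9]
```

View pics/s2c.png

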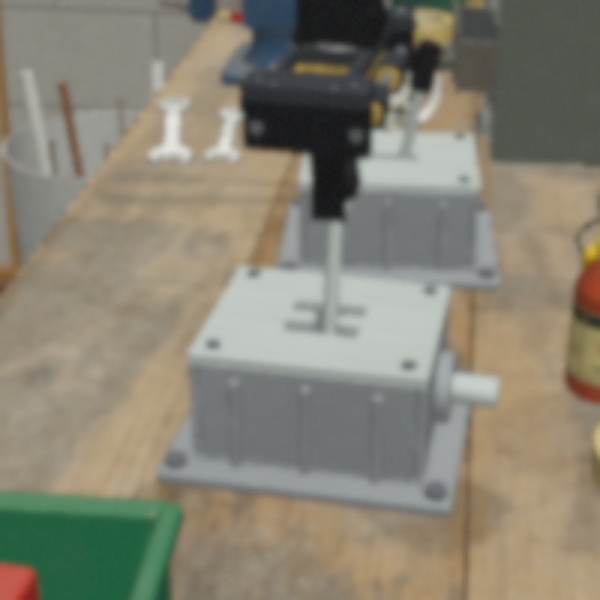

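View pics/w2.png

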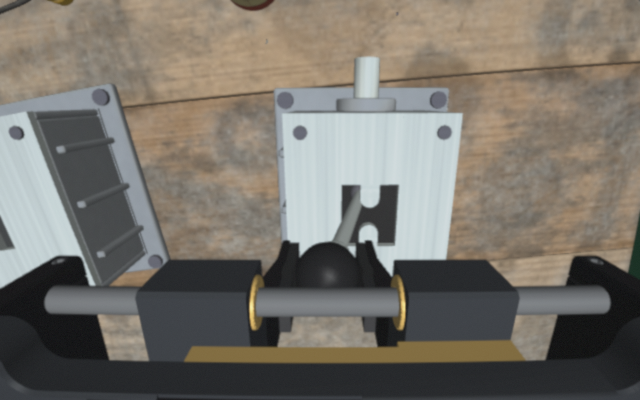

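The ball is held between the pads in both views, and the rod stands in the neutral slot at about wrist (350,215). Crossing to the right now.

apply_moves([
  {"grip":220,"xyz":[8,0,-2],"rotation":[0,0,0]},
  {"grip":220,"xyz":[16,0,-3],"rotation":[0,0,0]},
  {"grip":220,"xyz":[24,0,-3.5],"rotation":[0,0,0]},
  {"grip":220,"xyz":[31,0,-3.7],"rotation":[0,0,0]},
  {"grip":220,"xyz":[31,0,-3.7],"rotation":[0,0,0]},
])

```text
time: 4.85
ee_pos: [0.5421, -0.1317, 0.1667]
eef_rot: [-0.675, 0.738, 0.001, -0.001]
ft_force: [0.4, -0.8, 4.7]
width: 0.0309
```

```bash
python3 st.py
```

```text
[ 0.54205039 -0.13170465  0.16668924] [[ 0.09936701 -1.80259187]] 0.030866381355205495 [ 0.38579505 -0.83116051  4.67280078]
(-17, 32) 161.7 [-33.7  17.3   5. ]
(0, 32) 162.7 [-33.8   0.3   4. ]
(0, 16) 165.2 [-17.8   0.2   1.5]
(0, 0) 166.0 [-1.8  0.1  0.7]
(0, -16) 165.2 [14.2  0.   1.5]
(0, -32) 162.7 [30.2 -0.1  4. ]
(20, -32) 161.3 [ 30.1 -20.1   5.3]
(44, -32) 156.1 [ 29.9 -44.1  10.5]
```

Forces are small. I'll carry on to the right-hand end.

apply_moves([
  {"grip":220,"xyz":[8,0,1],"rotation":[0,0,0]},
  {"grip":220,"xyz":[16,0,2],"rotation":[0,0,0]},
  {"grip":220,"xyz":[24,0,3],"rotation":[0,0,0]},
  {"grip":220,"xyz":[31,0,4],"rotation":[0,0,0]},
  {"grip":220,"xyz":[31,0,4],"rotation":[0,0,0]},
])

```text
time: 5.48
ee_pos: [0.539, -0.1637, 0.1624]
eef_rot: [-0.674, 0.738, 0.001, -0.001]
ft_force: [-0.0, -0.3, 0.5]
width: 0.0308
```

```bash
python3 st.py; python3 -c "
from h import *
c=cam('side','pics/s3.png');cam('wrist','pics/w3.png')
cv2.imwrite('pics/s3c.png',cv2.resize(c['img'][120:320,200:400],None,fx=3,fy=3))"
```

```text
[ 0.5389715  -0.16367143  0.16239273] [[ -0.33303731 -33.9143937 ]] 0.030770573458123545 [-0.01845534 -0.31747389  0.50959619]
(-17, 32) 161.7 [-65.8  17.2   0.7]
(0, 32) 162.7 [-65.9   0.2  -0.3]
(0, 16) 165.2 [-49.9   0.1  -2.8]
(0, 0) 166.0 [-33.9  -0.1  -3.6]
(0, -16) 165.2 [-17.9  -0.2  -2.8]
(0, -32) 162.7 [-1.9 -0.3 -0.3]
(20, -32) 161.3 [ -2.1 -20.3   1. ]
(44, -32) 156.1 [ -2.3 -44.3   6.2]
```

View pics/s3c.png

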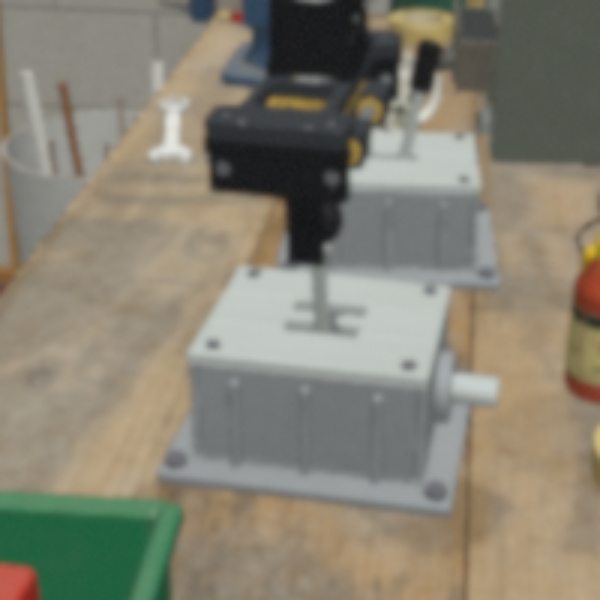

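View pics/w3.png

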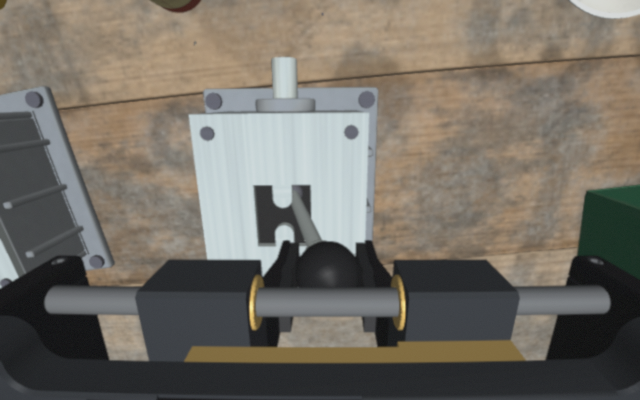

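The rod is at the right-hand end of the neutral slot at about wrist (300,215), and the ball is still held at (328,268). Moving forward now.

apply_moves([
  {"grip":220,"xyz":[-2,-8,0],"rotation":[0,0,0]},
  {"grip":220,"xyz":[-2,-16,0.5],"rotation":[0,0,0]},
  {"grip":220,"xyz":[-2,-24,1.5],"rotation":[0,0,0]},
  {"grip":220,"xyz":[-2,-32,3],"rotation":[0,0,0]},
  {"grip":220,"xyz":[-2,-36,4],"rotation":[0,0,0]},
])

```text
time: 6.2
ee_pos: [0.5756, -0.1644, 0.1583]
eef_rot: [-0.675, 0.738, 0.001, -0.001]
ft_force: [-1.1, -0.4, 2.6]
width: 0.0307
```

```bash
python3 st.py
```

```text
[ 0.57563315 -0.1643718   0.1582587 ] [[ 36.26150555 -31.58924956]] 0.030715847395735747 [-1.10953734 -0.35704127  2.59585898]
(-17, 32) 161.7 [-63.2  53.7  -3.4]
(0, 32) 162.7 [-63.3  36.7  -4.4]
(0, 16) 165.2 [-47.3  36.6  -6.9]
(0, 0) 166.0 [-31.3  36.5  -7.7]
(0, -16) 165.2 [-15.3  36.4  -6.9]
(0, -32) 162.7 [ 0.7 36.3 -4.3]
(20, -32) 161.3 [ 0.5 16.3 -3. ]
(44, -32) 156.1 [ 0.4 -7.7  2.1]
```

apply_moves([
  {"grip":220,"xyz":[0,-3,0.7],"rotation":[0,0,0]},
  {"grip":220,"xyz":[0,-5,1],"rotation":[0,0,0]},
  {"grip":220,"xyz":[0,-5,1],"rotation":[0,0,0]},
])

```text
time: 6.58
ee_pos: [0.5804, -0.1646, 0.1571]
eef_rot: [-0.675, 0.738, 0.001, -0.001]
ft_force: [-3.0, 0.9, 0.5]
width: 0.0309
```

```bash
python3 st.py;  python3 -c "
from h import *
c=cam('side','pics/s4.png');cam('wrist','pics/w4.png')
cv2.imwrite('pics/s4c.png',cv2.resize(c['img'][120:320,200:400],None,fx=3,fy=3))"
```

```text
[ 0.58040913 -0.16463229  0.15705831] [[ 41.04270187 -31.45501626]] 0.03086459725018447 [-2.98716549  0.88395995  0.52531802]
(-17, 32) 161.7 [-63.   58.5  -4.5]
(0, 32) 162.7 [-63.2  41.5  -5.5]
(0, 16) 165.2 [-47.2  41.4  -8. ]
(0, 0) 166.0 [-31.2  41.3  -8.8]
(0, -16) 165.2 [-15.2  41.2  -8. ]
(0, -32) 162.7 [ 0.8 41.1 -5.5]
(20, -32) 161.3 [ 0.7 21.  -4.2]
(44, -32) 156.1 [ 0.5 -3.   0.9]
```

View pics/w4.png

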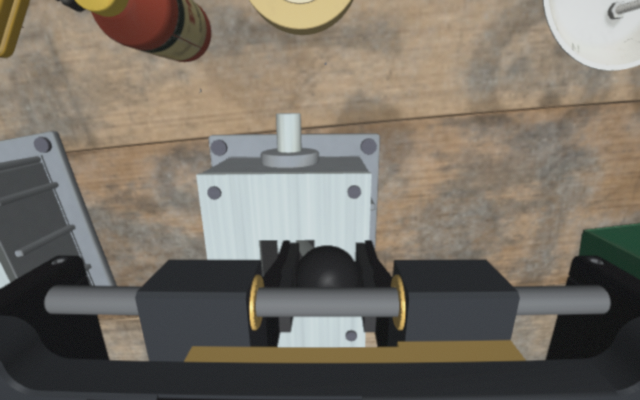

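View pics/s4c.png

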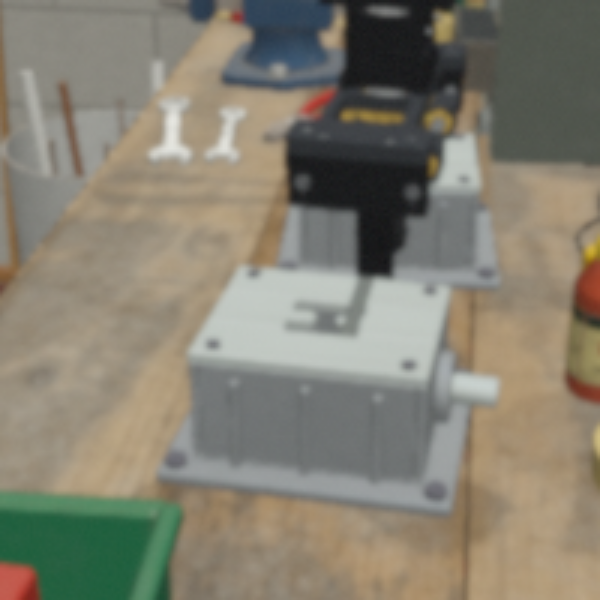

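The rod is at the forward end of the right leg at about side-crop (355,300), with about 3 N pushing back. I'll give one short further push, then open.

apply_moves([
  {"grip":220,"xyz":[0,-3,1],"rotation":[0,0,0]},
  {"grip":220,"xyz":[0,-3,1],"rotation":[0,0,0]},
])

```text
time: 6.92
ee_pos: [0.583, -0.165, 0.1562]
eef_rot: [-0.675, 0.738, 0.001, -0.001]
ft_force: [-6.8, 1.1, 3.9]
width: 0.0309
```

apply_moves([
  {"grip":0,"xyz":[0,0,0],"rotation":[0,0,0]},
  {"grip":0,"xyz":[0,0,0],"rotation":[0,0,0]},
  {"grip":0,"xyz":[0,0,0],"rotation":[0,0,0]},
  {"grip":0,"xyz":[0,0,0],"rotation":[0,0,0]},
  {"grip":0,"xyz":[0,0,0],"rotation":[0,0,0]},
])

```text
time: 7.55
ee_pos: [0.583, -0.165, 0.1562]
eef_rot: [-0.675, 0.738, 0.001, -0.001]
ft_force: [0.3, -0.0, -0.0]
width: 0.0728
```

apply_moves([
  {"grip":0,"xyz":[0,0,0],"rotation":[0,0,0]},
  {"grip":0,"xyz":[0,0,0],"rotation":[0,0,0]},
  {"grip":0,"xyz":[0,0,0],"rotation":[0,0,0]},
])

```text
time: 7.92
ee_pos: [0.583, -0.165, 0.1562]
eef_rot: [-0.675, 0.738, 0.001, -0.001]
ft_force: [0.4, -0.1, -0.5]
width: 0.0862
```

The push met the stop at about 7 N. The fingers are open, so I'll retreat up, then back toward the robot.

apply_moves([
  {"grip":0,"xyz":[0,0,-25],"rotation":[0,0,0]},
  {"grip":0,"xyz":[0,0,-60],"rotation":[0,0,0]},
  {"grip":0,"xyz":[0,0,-100],"rotation":[0,0,0]},
  {"grip":0,"xyz":[30,40,-130],"rotation":[0,0,0]},
  {"grip":0,"xyz":[70,80,-140],"rotation":[0,0,0]},
])

```text
time: 8.55
ee_pos: [0.4976, -0.2272, 0.2986]
eef_rot: [-0.676, 0.737, -0.0, -0.001]
ft_force: [-0.0, -1.2, -1.1]
width: 0.0872
```

apply_moves([
  {"grip":0,"xyz":[50,20,0],"rotation":[0,0,0]},
  {"grip":0,"xyz":[100,40,0],"rotation":[0,0,0]},
  {"grip":0,"xyz":[150,60,0],"rotation":[0,0,0]},
  {"grip":0,"xyz":[180,70,0],"rotation":[0,0,0]},
  {"grip":0,"xyz":[180,70,0],"rotation":[0,0,0]},
])

```text
time: 9.18
ee_pos: [0.4102, -0.403, 0.2984]
eef_rot: [-0.674, 0.739, -0.0, -0.001]
ft_force: [0.3, -0.2, 0.0]
width: 0.0868
```

```bash
python3 - <<'E'
from h import *
c0=dict(np.load('top.npz'))
c=cam("top","pics/t5.png");s=cam("side","pics/s5.png")
print(r.read_state()["ee_pos"],r.read_state()["ft_force"])
try:
    uv,rad,k=knob(c,.168);print(uv,rad,k,gf(k))
except Exception as e: print(e)
for q in(c0,c):
    print("throttle",knob(q,.175,(160,260,195,290)))
cv2.imwrite('pics/f5.png',np.hstack([cv2.resize(c['img'][140:290,200:420],None,fx=1.8,fy=1.8),cv2.resize(s['img'][130:280,200:400],None,fx=1.8,fy=1.8)]))
E
```

```text
[ 0.41256485 -0.39987802  0.29874736] [-0.29007041  1.11448516  0.09875348]
(391.4130554199219, 186.5869598388672) 8.392247200012207 [ 0.57801222 -0.16372259  0.168     ] [[ 38.57893995 -30.74606379]]
throttle ((231.14151000976562, 184.42453002929688), 8.50161075592041, array([0.58958472, 0.16327482, 0.175     ]))
throttle ((231.14151000976562, 184.42453002929688), 8.50161075592041, array([0.58958472, 0.16327482, 0.175     ]))
```

View pics/f5.png

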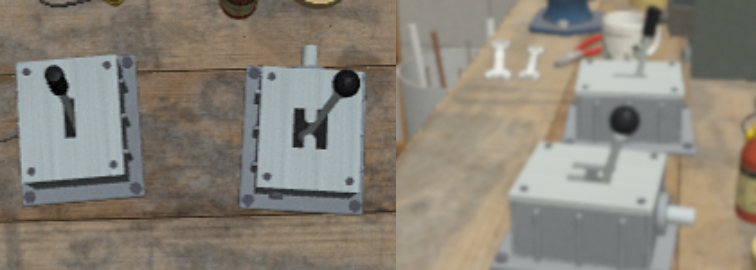

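The ball is at the far right (crop (347,82)), which puts it at x=+38.6, y=-30.7 mm in the unit's frame. The throttle hasn't moved, and the arm is clear of everything. Handing in.

```bash
python3 -c "
from bench import r
print(r.close_job())"
```

```text
the job is handed in; nothing more can be done
None
```

The H-gate lever is fully home at the far end of the right-hand leg. I gripped the ball knob, drew it out of the near left leg to neutral, took it across to the right-hand end and pushed it forward to the stop. I then let go and moved the arm clear, and handed the job in about 9 s into the 32 s allowed.

**Knob position:** the last top view puts the knob at x = +38.6 mm, y = -30.7 mm in the unit's frame. The requirement is beyond +28 and to the right of -20.

**Neutral crossing:** while I held the ball at the right-hand end of neutral, the gripper centre read x ≈ 0, y ≈ -34 mm. In that picture the ball may have sat about 4 mm ahead of the gripper centre, still well inside the ±22 mm allowed.

**Throttle lever:** its grip was at the same pixel position before and after, so it did not move.

**Forces:** the largest reading was about 8 N, against the stop, from readings taken at the end of each move call. The gripper was open and touching nothing when I handed in.

One move call was refused because its rows lacked the rotation field, and I sent it again with it. No check failed or disagreed.

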